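# Slide the disc carton home between wet rails

## Task

The yellow guide rails on the bench have just been painted. Push the open white carton of sanding discs along the bench, from behind with the fingertips against the outside of its printed front wall, straight down the lane between the rails until it sits up against the stop at the far end. Neither the carton nor the robot may touch a rail; do not reach into the carton, grip it or lift it, and leave the other things on the bench where they are.

Things in the scene. Friction and masses are not known exactly. Their poses are not given: they have to be found in the camera images.
- carton: open white carton of grey sanding discs, loose, 150 (x) x 112 (y) mm, 0.08-0.17 kg; walls 3 mm thick, 71 mm high; a brown flap stands to z = 136 mm at the +x end. Origin: centre of the underside. The +x end leads into the lane; push on the printed wall, outer face x = -75 mm. Starts up to 115 mm before the mouth, 25 mm off line, 0.16 rad askew. Slowly pushed by two spread fingers it follows.
- lane: fixed lane; origin on the bench at the middle of its open mouth, +x down the lane, y across, z up. 136 mm clear between the rails (12 mm spare each side of the carton); its floor is the bench. At the end a brown wooden stop 40 mm high, 186 mm wide, with a black rubber pad, face at x = 180 mm: the carton's origin is at x = 105 mm when it sits against it.
- left_rail: freshly painted yellow angle rail on the +y side of the lane, 182 mm long (x from 0), upright leg 26 mm high, 4 mm thick, inner face at y = +68 mm; foot 3 mm high reaching out to y = +92 mm. Same origin and axes as the lane.
- right_rail: the same rail mirrored on the -y side, inner face at y = -68 mm. Same origin and axes as the lane.
- tape_roll: bystander: roll of masking tape lying flat, 104 mm across, 24 mm high; origin at the centre of its underside
- screw_tin: bystander: open tin of screws, 79 mm across, 63 mm high; origin at the centre of its underside
- glue: bystander: white glue bottle with a red cap, 44 mm across, 136 mm high; origin at the centre of its underside
- sanding_block: bystander: green sanding block, 66 x 125 x 30 mm; origin at the centre of its underside
- bearing: bystander: ball bearing lying flat, 58 mm across, 17 mm high; origin at the centre of its underside

How it is judged:
By the outcome, as a careful person would: the job done as asked, in the order asked, and still so for the second after the job is handed in, with the robot touching nothing.
It also fails if it takes over 61 s, if anything falls off the work surface, if the arm or the gripper's body presses on something with over 40 N, if the wrist force passes 120 N, or if a joint passes its speed limit or range.

## Robot

A 7-joint arm with a two-finger parallel gripper is mounted at the origin on a cart in front of the work surface, level with it; the furniture and walls round the work are solid. World frame = base frame: x ahead of the robot, y to its left, z up, the work surface at z = 0. Lengths are in m, angles in degrees, forces in N, time in s.
With the tool pointing down it reaches from about 0.425 to 1.025 m from the base axis. Payload 9.4 kg.
Tool frame: the origin (TCP) lies between the finger pads; the fingertips stand 25 mm ahead of it and the grasp point (between the pads) lies 6 mm ahead of it; z points along the fingers, y is the line along which they close (so a half turn about z gives the same grasp; the last joint's range is limited). The gripper opens to 85 mm and grips with 20 to 120 N. Pads are 22 mm wide; open, the fingers measure 114 mm over their backs; the gripper's body (76 mm by 85 mm) begins 54 mm behind the grasp point. The pads swing forward as they close: fully open they stand 13 mm farther back than shut.
Start: joints at [-72.405, 34.337, -0.143, 91.639, 0.103, 54.024, -4.572], TCP at [0.271, 0.672, 0.236] pointing down, gripper open.
Joint ranges: [-147.43, 147.43], [-19.82, 112.94], [-74.19, 73.91], [6.32, 146.72], [-59.91, 239.91], [6.04, 106.73], [-150.56, 150.56]. Speed limits (degrees/s): [127.2, 127.2, 172.46, 172.46, 180, 180, 180].

## Interface

Orientations are given as [roll, pitch, yaw] about the fixed x, y, z axes, in that order (R = Rz(yaw) Ry(pitch) Rx(roll)).
In Python, from rig import manip gives the robot as it stands. The module is installed in compiled form; this text tells all that it offers.
- The arm moves only by the tool servo_tool, never from a script. Its arguments are lists of equal length, an entry for each row: "claw": the closure, from -1 (fully open) to 1 (shut), so that 0 is half open; "delta_pos": the shift along the tool's x, y, z in m, a list of three; "twist": the turn about the tool's z in degrees. In form: {"claw": [claw, ...], "delta_pos": [[dx, dy, dz], ...], "twist": [twist, ...]}. A call has 1 to 10 rows; each row shifts and turns the commanded pose from where the row before left it, along the tool's axes as they then stand; what a row does not reach is not made up. A row lasts 1/12 s, in which the tool goes at most 41.7 mm and 7.16 degrees, less where a joint would pass 70% of its speed; a pose out of reach is approached as far as the arm can. A call with a gripper value outside its range is refused whole. The fingers move at their own pace and stop on an object; "grip_force" is the grip in N (left out, the last holds). Time passes only in rows, so rows that do not move let the fingers close. It gives the time, the measured TCP pose, the force, the opening and the grip force at its end, in the units of the state.
- manip.read_state(): the state, without advancing time (a new reading comes with each control period).
- manip.get_image(name): name is "scene" or "top" or "wrist"; returns (picture, depth): 480x640x3 uint8, red, green, blue; 480x640 float32, m along the optical axis (not along the pixel's ray), 0 where there is no reading.
- manip.calibration(name): a dict with "fx", "fy", "cx", "cy" (pixels), "rvec" (rotation vector, rad) and "tvec" (3), from world to camera coordinates, as OpenCV has them. Camera axes: x right, y down, z forward; pixel columns grow to the right and rows downward; lengths in m; the calibration is good to about 2 mm. A picture is of the moment at which its call begins: read the wrist's pose just before it. calibration takes no time and is no camera call; for the wrist camera it gives the pose at the moment of the call.
- manip.sign_off(): hands the job in; it is judged then, once.
The state is a dict: "t": time; "joint_pos": joint angles; "joint_velocities": joint speeds; "joint_torque": joint torques, N m; "position": TCP position; "tcp_rot": TCP orientation; "ft_force": force on the tool from outside, world axes, zero at the start; "moment": the same for the moment, N m; "gripper_width": finger opening in m; "grip_force": force on a finger pad.
Only numpy, scipy, OpenCV 4.12 (cv2) and the standard library are available. Lean on these libraries where they do the work, as an engineer would, in place of code of your own. Each camera call takes 0.05 s, during which the arm holds its last target. There are 200 camera calls.

## Working session

There is one attempt and no reset: what is moved stays moved. The work goes in short steps, Python scripts to look and compute and a tool call to move; the robot and the scene stay as the last step left them, time stands still between calls to the robot, and variables do not carry over. Pictures are saved under pics/ and viewed, at most 10 in all, crops included, and the job is handed in when it is done.

Besides the shell and the picture viewer there is one more tool, called as name([rows], argument=value, ...), one row to a line, values as JSON. servo_tool: Moves the arm, as the interface text tells. Its arguments: {"type":"object","properties":{"claw":{"type":"array"},"delta_pos":{"type":"array"},"twist":{"type":"array"},"grip_force":{"type":"number"}},"required":["claw","delta_pos","twist"]}

```bash
mkdir -p pics; python3 - <<'E'
from rig import manip
import cv2,numpy as np
s=manip.read_state();print(s['t'],s['position'],s['tcp_rot'],s['gripper_width'])
for n in("top","scene"):
    p,d=manip.get_image(n);cv2.imwrite(f"pics/{n}0.png",p[:,:,::-1]);np.save(f"{n}_d.npy",d)
    c=manip.calibration(n);print(n,c)
E
```

```text
0.0 [0.27132205 0.67181271 0.23522148] [-1.79910310e+02  7.59206040e-03  1.58010243e+02] 0.08531083206449849
top {'fx': 455.8081841152392, 'fy': 455.8081841152392, 'cx': 318.4356607829007, 'cy': 238.35813808924414, 'rvec': array([ 2.15827104, -2.13778619,  0.22122695]), 'tvec': array([-0.09379464,  0.49792148,  1.2322665 ])}
scene {'fx': 476.6474485271809, 'fy': 476.6474485271809, 'cx': 320.21319737286353, 'cy': 233.63246901934986, 'rvec': array([ 2.14763024, -0.54577935,  0.30571173]), 'tvec': array([-0.47023883,  0.11113346,  1.1624853 ])}
```

View pics/top0.png

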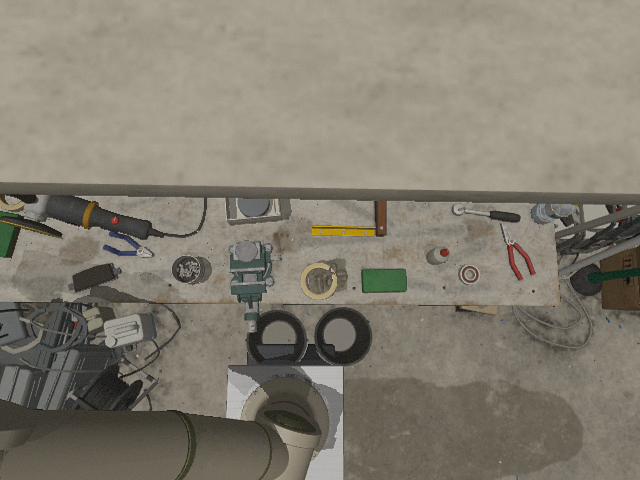

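View pics/scene0.png

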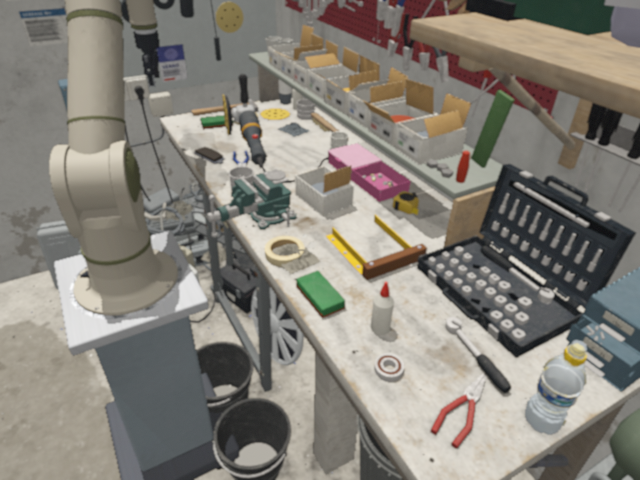

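The top view shows the vise at (250,270), the carton partly hidden by the shelf edge at (255,207), one rail at (345,231) and the stop at (381,218). The scene view shows the carton at (323,188), both rails at (347,250) and (392,233), and the stop at (393,262).

```bash
cat > h.py <<'E'
import cv2,numpy as np
from rig import manip
def cloud(d,c):
    R,_=cv2.Rodrigues(np.array(c['rvec']));t=np.array(c['tvec'])
    v,u=np.mgrid[:480,:640]
    P=np.stack([(u-c['cx'])/c['fx']*d,(v-c['cy'])/c['fy']*d,d],-1)
    W=(P-t)@R; W[d<=0]=np.nan
    return W
def lane(pts,o,yaw):
    e=np.array([np.cos(yaw),np.sin(yaw)]);q=pts[...,:2]-o
    return np.stack([q@e,q@np.array([-e[1],e[0]])],-1)
E
python3 - <<'E'
from h import *
for n in("top","scene"):
    p=cv2.imread(f"pics/{n}0.png");W=cloud(np.load(f"{n}_d.npy"),manip.calibration(n))
    hsv=cv2.cvtColor(p,cv2.COLOR_BGR2HSV);H,S,V=cv2.split(hsv)
    reg=(W[...,2]>-.02)&(W[...,2]<.2)&(W[...,0]>.3)&(W[...,0]<1.1)&(abs(W[...,1])<.45)
    def rep(name,m):
        q=W[m&reg]
        if len(q)>5:
            r=cv2.minAreaRect((q[:,:2]*1000).astype(np.float32))
            print(n,name,len(q),"rect",np.round(r[0]),np.round(r[1]),round(r[2],1),"z",np.round(np.percentile(q[:,2],[1,50,99])*1000))
    yel=(H>18)&(H<32)&(S>190)&(V>120)
    k,l=cv2.connectedComponents(yel.astype(np.uint8))
    for i in range(1,k):
        if (l==i).sum()>60: rep("yel%d"%i,l==i)
    br=(H>3)&(H<17)&(S>120)&(V>40)&(V<160)
    k,l=cv2.connectedComponents(br.astype(np.uint8))
    for i in range(1,k):
        if (l==i).sum()>60: rep("br%d"%i,l==i)
    m=(S<60)&(V>90)
    z=W[...,2]
    rep("cartonTop",(z>.05)&(z<.085)&(W[...,0]>.6)&(W[...,1]>-.0)&(W[...,1]<.35))
    print(n,"bench z",np.nanmedian(z[reg&(abs(z)<.015)]))
W=cloud(np.load("top_d.npy"),manip.calibration("top"))
for r,c in((100,300),(180,300),(188,300),(193,300),(197,300),(205,300),(250,250),(245,245)):print(r,c,W[r,c].round(3))
s=cv2.imread("pics/scene0.png")[140:320,190:450]
cv2.imwrite("pics/crop1.png",cv2.resize(s,None,fx=3,fy=3,interpolation=cv2.INTER_CUBIC))
E
```

```text
top yel7 354 rect [ 526. -161.] [178.  20.] 89.5 z [-3.  3.  8.]
top br2 238 rect [ 562. -267.] [24. 98.] 89.7 z [32. 40. 46.]
top cartonTop 7 rect [603.  98.] [147.   7.] 88.3 z [53. 69. 71.]
top bench z 0.00011415080615791441
scene yel2 122 rect [ 675. -155.] [153.   7.] 88.9 z [ 7. 14. 21.]
scene yel3 320 rect [ 527. -168.] [183.  23.] 87.7 z [-0.  5. 21.]
scene br29 810 rect [ 601. -268.] [ 27. 177.] 89.7 z [ 7. 32. 43.]
scene cartonTop 601 rect [725. 178.] [389. 181.] 38.3 z [50. 53. 83.]
scene bench z 0.00024081614204451426
100 300 [ 0.451 -0.042  0.964]
180 300 [ 0.386 -0.043  0.962]
188 300 [ 0.38  -0.043  0.96 ]
193 300 [ 0.38  -0.043  0.948]
197 300 [ 0.38  -0.043  0.934]
205 300 [ 0.605 -0.036 -0.   ]
250 250 [0.451 0.091 0.129]
245 245 [0.465 0.104 0.126]
```

View pics/crop1.png

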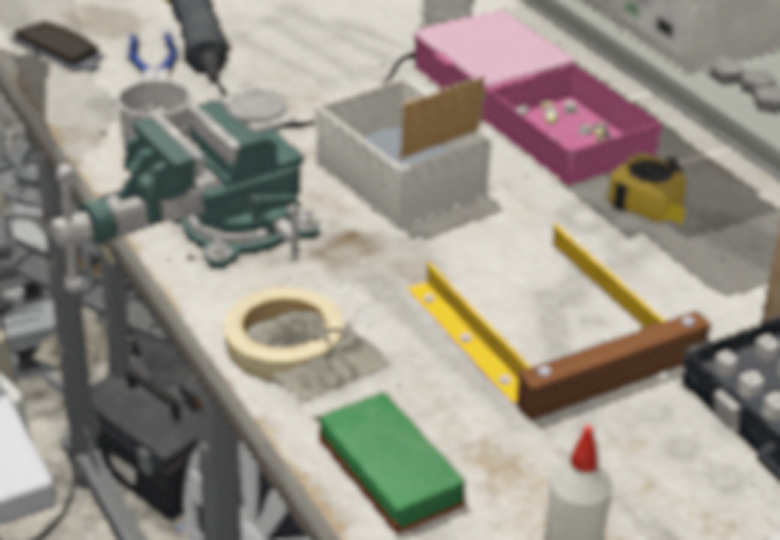

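The crop confirms that the carton stands behind the lane mouth with its flap on the lane side. The vise is on the robot side of it, and the shelf overhead is at z 0.96. I'll turn the tool square to the lane, raise it and go behind the carton.

servo_tool([
  [0, 0, -0.008],
  [0, 0, -0.008],
  [0, 0, -0.008],
  [0, 0, -0.008],
  [0, 0, -0.008],
  [0, 0, -0.008],
  [0, 0, -0.008],
  [0, 0, -0.008],
  [0, 0, -0.008],
  [0, 0, -0.008],
], claw=[-0.5, -0.5, -0.5, -0.5, -0.5, -0.5, -0.5, -0.5, -0.5, -0.5], twist=[6.8, 6.8, 6.8, 6.8, 6.8, 6.8, 6.8, 6.8, 6.8, 6.8])

```text
t: 0.93
position: [0.2713, 0.6721, 0.316]
tcp_rot: [-180.0, 0.0, 89.7]
ft_force: [0.2, 0.1, 0.3]
gripper_width: 0.0643
grip_force: 0.0
```

servo_tool([
  [-0.022, 0.018, 0],
  [-0.022, 0.018, 0],
  [-0.022, 0.018, 0],
  [-0.022, 0.018, 0],
  [-0.022, 0.018, 0],
  [-0.022, 0.018, 0],
  [-0.022, 0.018, 0],
  [-0.022, 0.018, 0],
  [-0.022, 0.018, 0],
  [-0.022, 0.018, 0],
], claw=[-0.5, -0.5, -0.5, -0.5, -0.5, -0.5, -0.5, -0.5, -0.5, -0.5], twist=[0, 0, 0, 0, 0, 0, 0, 0, 0, 0])

```text
t: 1.77
position: [0.4521, 0.451, 0.3158]
tcp_rot: [-180.0, 0.0, 90.0]
ft_force: [1.4, 0.5, 0.6]
gripper_width: 0.0643
grip_force: 0.0
```

servo_tool([
  [-0.022, 0.018, 0],
  [-0.022, 0.018, 0],
  [-0.022, 0.018, 0],
  [-0.022, 0.018, 0],
  [-0.022, 0.018, 0],
  [-0.022, 0.018, 0],
  [-0.022, 0.018, 0],
  [-0.022, 0.018, 0],
  [0, 0, 0],
  [0, 0, 0],
], claw=[-0.5, -0.5, -0.5, -0.5, -0.5, -0.5, -0.5, -0.5, -0.5, -0.5], twist=[0, 0, 0, 0, 0, 0, 0, 0, 0, 0])

```text
t: 2.6
position: [0.5964, 0.2742, 0.3158]
tcp_rot: [-180.0, 0.1, 89.8]
ft_force: [0.5, 1.9, -0.5]
gripper_width: 0.0638
grip_force: 0.0
```

```bash
python3 - <<'E'
from h import *
s=manip.read_state();print(s['t'],s['position'],s['tcp_rot'],s['joint_pos'],s['ft_force'])
c=manip.calibration("wrist");p,d=manip.get_image("wrist");cv2.imwrite("pics/w1.png",p[:,:,::-1]);np.save("w1_d.npy",d);np.save("w1_c.npy",c,allow_pickle=True)
R,_=cv2.Rodrigues(np.array(c['rvec']));print("cam",-R.T@c['tvec'],R)
E
```

```text
2.6 [0.59643498 0.27419898 0.31577996] [-1.79989558e+02  5.09597323e-02  8.97986931e+01] [-44.23558704  26.41509631  22.05145774  97.07362892 -11.21928752
  58.72897807 -18.61331637] [ 0.51986231  1.88211872 -0.50340382]
cam [0.59616226 0.34365139 0.45414441] [[ 9.99993310e-01 -3.61912629e-03 -5.30597778e-04]
 [-3.33560929e-03 -9.61791486e-01  2.73762691e-01]
 [-1.50110618e-03 -2.73759089e-01 -9.61797124e-01]]
```

View pics/w1.png

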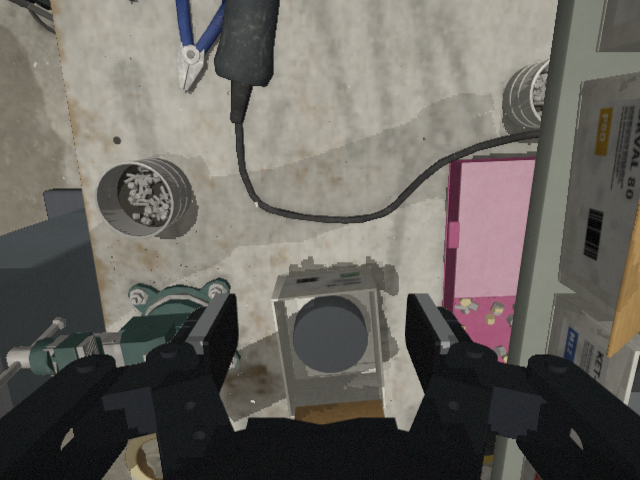

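The wrist view shows the carton with its printed wall towards the camera. Its near rim is at rows 275–297, columns 275–378, and the flap is at row 410. Next I'll fly on over the lane to measure it from above with the same camera.

servo_tool([
  [-0.03, 0, -0.004],
  [-0.03, 0, -0.004],
  [-0.03, 0, -0.004],
  [-0.03, 0, -0.004],
  [-0.03, 0, -0.004],
  [-0.03, 0, -0.004],
  [-0.03, 0, -0.004],
  [-0.03, 0, -0.004],
  [-0.03, 0, -0.004],
  [-0.03, 0, -0.004],
], claw=[-0.5, -0.5, -0.5, -0.5, -0.5, -0.5, -0.5, -0.5, -0.5, -0.5], twist=[0, 0, 0, 0, 0, 0, 0, 0, 0, 0])

```text
t: 3.48
position: [0.5952, -0.0231, 0.3562]
tcp_rot: [-180.0, -0.0, 90.2]
ft_force: [0.1, -0.4, 0.0]
gripper_width: 0.0642
grip_force: 0.0
```

servo_tool([
  [-0.03, 0, 0],
  [-0.03, 0, 0],
  [-0.03, 0, 0],
  [-0.01, 0, 0],
  [0, 0, 0],
  [0, 0, 0],
  [0, 0, 0],
  [0, 0, 0],
], claw=[-0.5, -0.5, -0.5, -0.5, -0.5, -0.5, -0.5, -0.5], twist=[0, 0, 0, 0, 0, 0, 0, 0])

```text
t: 4.15
position: [0.596, -0.1212, 0.3559]
tcp_rot: [-180.0, -0.0, 90.2]
ft_force: [0.9, 0.2, 0.1]
gripper_width: 0.0643
grip_force: 0.0
```

```bash
python3 - <<'E'
from h import *
s=manip.read_state();print(s['t'],s['position'],s['tcp_rot'])
c=manip.calibration("wrist");p,d=manip.get_image("wrist");cv2.imwrite("pics/w2.png",p[:,:,::-1]);np.save("w2_d.npy",d);np.save("w2_c.npy",c,allow_pickle=True)
E
```

```text
4.15 [ 0.59595162 -0.12123867  0.3558842 ] [-1.79982173e+02 -4.98546446e-02  9.01906440e+01]
```

View pics/w2.png

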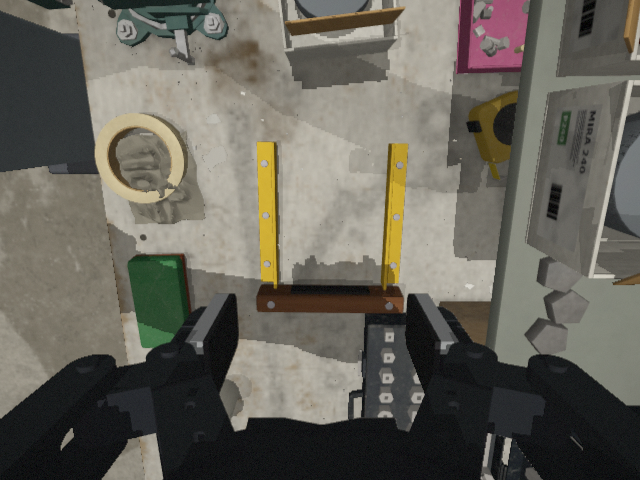

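This view shows both rails whole, with left image edges near columns 257 and 408 and the mouth at row 143. It also shows the stop at rows 285–312 and the carton's flap end at the top. Now I'll measure both.

```bash
cat >> h.py <<'E'
def ray(uv,c,z):
    R,_=cv2.Rodrigues(np.array(c['rvec']));t=np.array(c['tvec']);uv=np.atleast_2d(uv).astype(float)
    D=np.c_[(uv[:,0]-c['cx'])/c['fx'],(uv[:,1]-c['cy'])/c['fy'],np.ones(len(uv))]@R
    C=-R.T@t
    return C+D*((z-C[2])/D[:,2])[:,None]
def line(P):
    vx,vy,x,y=cv2.fitLine(P[:,:2].astype(np.float32),cv2.DIST_HUBER,0,1e-4,1e-4).ravel()
    return np.array([vx,vy]),np.array([x,y])
def atY(P,y):
    v,o=line(P);return o[0]+v[0]/v[1]*(y-o[1]),np.degrees(np.arctan2(v[0],v[1]))
E
python3 - <<'E'
from h import *
p=cv2.imread("pics/w2.png");c=np.load("w2_c.npy",allow_pickle=True).item()
H,S,V=cv2.split(cv2.cvtColor(p,cv2.COLOR_BGR2HSV))
yel=((H>18)&(H<34)&(S>150)&(V>90)).astype(np.uint8)
for a,b in((245,290),(370,420)):
    L=[];Rr=[]
    for r in range(155,275):
        k=np.where(yel[r,a:b])[0]
        if len(k)>5:L.append((a+k[0]-.5,r));Rr.append((a+k[-1]+.5,r))
    outer=L if a<300 else Rr; inner=Rr if a<300 else L
    print("outer z3: x at y=-.08,-.26",atY(ray(outer,c,.003),-.08),atY(ray(outer,c,.003),-.26))
    print("inner z26/0",atY(ray(inner,c,.026),-.17),atY(ray(inner,c,.0),-.17))
    k=np.where(yel[120:200,a:b].sum(1)>8)[0][0]+120-.5
    print("mouth",k,ray([((a+b)/2,k)],c,.003))
print("stop back/front", ray([(310,285),(310,312)],c,.04))
W=cloud(np.load("w2_d.npy"),c)
m=(W[...,2]>.03)&(W[...,2]<.05)&(W[...,1]<-.2)&(W[...,1]>-.31)&(W[...,0]>.45)&(W[...,0]<.75)
print("stop",cv2.minAreaRect((W[m][:,:2]*1000).astype(np.float32)))
for n in "12":
    p=cv2.imread(f"pics/w{n}.png");c=np.load(f"w{n}_c.npy",allow_pickle=True).item();W=cloud(np.load(f"w{n}_d.npy"),c)
    reg=(W[...,0]>.52)&(W[...,0]<.70)&(W[...,1]>-.02)&(W[...,1]<.25)
    for lo,hi in((.064,.08),(.09,.15),(.02,.06)):
        m=reg&(W[...,2]>lo)&(W[...,2]<hi);q=W[m]*1000
        if len(q)>8:print(n,lo,len(q),cv2.minAreaRect(q[:,:2].astype(np.float32)),q[:,2].max())
E
```

```text
outer z3: x at y=-.08,-.26 (np.float32(0.5161001), np.float32(0.4812799)) (np.float32(0.5145881), np.float32(0.4812799))
inner z26/0 (np.float32(0.53929174), np.float32(0.51685154)) (np.float32(0.5362458), np.float32(0.51682425))
mouth 141.5 [[ 0.52974559 -0.06884473  0.003     ]]
outer z3: x at y=-.08,-.26 (np.float32(0.6992521), np.float32(0.61997366)) (np.float32(0.69730437), np.float32(0.61997366))
inner z26/0 (np.float32(0.6718445), np.float32(1.2647707)) (np.float32(0.67624235), np.float32(1.2647913))
mouth 143.5 [[ 0.68424084 -0.07071367  0.003     ]]
stop back/front [[ 0.58145146 -0.24012835  0.04      ]
 [ 0.58127879 -0.27681518  0.04      ]]
stop ((608.4930419921875, -275.2627258300781), (57.80814743041992, 192.5120849609375), 84.9979476928711)
1 0.064 1714 ((605.2275390625, 101.20436096191406), (112.23966979980469, 150.6777801513672), 6.215316295623779) 79.99722992483379
1 0.09 539 ((614.1860961914062, 39.93842315673828), (97.20235443115234, 3.7651844024658203), 6.738473415374756) 102.03859913674022
1 0.02 8350 ((604.58642578125, 136.03221130371094), (229.6856689453125, 127.17886352539062), 88.8196029663086) 59.95906097120271
2 0.064 882 ((611.1775512695312, 48.26471710205078), (112.73600006103516, 46.62252426147461), 5.6130452156066895) 79.8116256927213
2 0.09 1429 ((613.84033203125, 36.69852828979492), (98.558837890625, 3.351562738418579), 6.512149333953857) 138.63250075840511
2 0.02 1925 ((610.4834594726562, 54.07499694824219), (111.4495620727539, 57.666908264160156), 6.107604503631592) 59.93139893891349
```

The fits give:
- **Lane:** mouth at (0.608, -0.070), heading -90.5°.
- **Carton:** centre (0.605, 0.101), heading -83.8°, so 6.7° askew. It is 4 mm right of line and 171 mm before the mouth.

I'll back off over it and come down square behind its printed wall, with the fingertips above rail height. Then I'll push along an arc that ends straight on the lane axis.

servo_tool([
  [0.034, 0, 0],
  [0.034, 0, 0],
  [0.034, 0, 0],
  [0.034, 0, 0],
  [0.034, 0, 0],
  [0.034, 0, 0],
  [0.034, 0, 0],
  [0.034, 0, 0],
  [0.034, 0, 0],
  [0.034, 0, 0],
], claw=[-0.5, -0.5, -0.5, -0.5, -0.5, -0.5, -0.5, -0.5, -0.5, -0.5], twist=[0, 0, 0, 0, 0, 0, 0, 0, 0, 0])

```text
t: 5.03
position: [0.5948, 0.2193, 0.3562]
tcp_rot: [180.0, -0.0, 90.1]
ft_force: [0.5, -0.2, 0.5]
gripper_width: 0.0636
grip_force: 0.0
```

servo_tool([
  [0, -0.002, 0],
  [0, 0, 0.02],
  [0, 0, 0.03],
  [0, 0, 0.03],
  [0, 0, 0.03],
  [0, 0, 0.03],
  [0, 0, 0.03],
  [0, 0, 0.02],
  [0, 0, 0],
  [0, 0, 0],
], claw=[-0.5, -0.5, -0.5, -0.5, -0.5, -0.5, -0.5, -0.5, -0.5, -0.5], twist=[-3.1, -3.1, 0, 0, 0, 0, 0, 0, 0, 0])

```text
t: 5.87
position: [0.5929, 0.217, 0.1655]
tcp_rot: [-179.9, 0.0, 96.3]
ft_force: [-0.7, -0.1, 0.6]
gripper_width: 0.0641
grip_force: 0.0
```

servo_tool([
  [0, 0, 0.02],
  [0, 0, 0.02],
  [0, 0, 0.02],
  [0, 0, 0.02],
  [0, 0, 0.02],
  [0, 0, 0],
  [0, 0, 0],
  [0, 0, 0],
  [0, 0, 0],
  [0, 0, 0],
], claw=[-0.5, -0.5, -0.5, -0.5, -0.5, -0.5, -0.5, -0.5, -0.5, -0.5], twist=[0, 0, 0, 0, 0, 0, 0, 0, 0, 0])

```text
t: 6.7
position: [0.5944, 0.2167, 0.0677]
tcp_rot: [179.9, -0.0, 96.2]
ft_force: [0.7, -0.3, -0.8]
gripper_width: 0.0641
grip_force: 0.0
```

```bash
cat >> h.py <<'E'
LO=np.array([.6078,-.070]);LY=np.radians(-90.55)
def look(tag):
    s=manip.read_state();T=np.array(s['position']);y=s['tcp_rot'][2]
    c=manip.calibration("wrist");p,d=manip.get_image("wrist");cv2.imwrite(f"pics/{tag}.png",p[:,:,::-1])
    W=cloud(d,c)
    print("t",s['t'],"TCP",T.round(4),"lane",(lane(T,LO,LY)*1000).round(1),"head-lane",round(y-180+90.55,2),"F",np.round(s['ft_force'],1))
    L=lane(W,LO,LY)*1000;T1=lane(T,LO,LY)*1000
    z=W[...,2]*1000
    m=(z>64)&(z<76)&(L[...,0]>T1[0]-5)&(L[...,0]<T1[0]+200)&(abs(L[...,1])<85)
    k,l,st,_=cv2.connectedComponentsWithStats(m.astype(np.uint8),connectivity=8)
    for i in range(1,k):
        if st[i,4]>40:
            q=L[l==i];print("  rim blob",st[i],cv2.minAreaRect(q.astype(np.float32)))
    return p,W,L
E
python3 - <<'E'
from h import *
look("w3")
E
```

```text
t 6.7 TCP [0.5944 0.2167 0.0677] lane [-286.6  -16.2] head-lane 6.77 F [ 0.7 -0.3 -0.8]
  rim blob [232 297   7  51 188] ((-281.80322265625, -48.410072326660156), (19.267295837402344, 0.6827123165130615), 6.296858787536621)
  rim blob [405 315   5  32 103] ((-285.7683410644531, 15.759596824645996), (11.377869606018066, 0.6778900623321533), 7.853692054748535)
  rim blob [ 222  398  200   19 3300] ((-244.16258239746094, -11.65716552734375), (5.010417938232422, 83.7237548828125), 6.43402624130249)
```

View pics/w3.png

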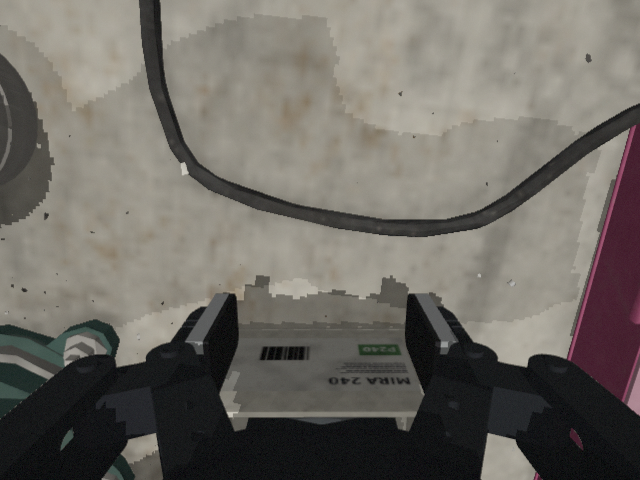

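The view shows the printed wall square between the fingers, its rim at row 412 and about 29 mm ahead. I'll close the gap slowly and begin the arc.

servo_tool([
  [-0.004, 0, 0],
  [-0.004, 0, 0],
  [-0.004, 0, 0],
  [-0.004, 0, 0],
  [-0.003, 0, 0.001],
  [-0.002, 0, 0.001],
  [-0.002, 0, 0],
  [-0.002, 0, 0],
  [-0.002, 0, 0],
  [-0.002, 0, 0],
], claw=[-0.5, -0.5, -0.5, -0.5, -0.5, -0.5, -0.5, -0.5, -0.5, -0.5], twist=[0, 0, 0, 0, 0, 0, 0, 0, 0, 0])

```text
t: 7.58
position: [0.5967, 0.1874, 0.0641]
tcp_rot: [180.0, 0.0, 96.2]
ft_force: [0.1, 0.5, -0.5]
gripper_width: 0.0641
grip_force: 0.0
```

servo_tool([
  [-0.0025, 0.00034, 0],
  [-0.0025, 0.00034, 0],
  [-0.0025, 0.00034, 0],
  [-0.0025, 0.00034, 0],
  [-0.0025, 0.00034, 0],
  [-0.0025, 0.00034, 0],
  [-0.0025, 0.00034, 0],
  [-0.0025, 0.00034, 0],
  [-0.0025, 0.00034, 0],
  [-0.0025, 0.00034, 0],
], claw=[-0.5, -0.5, -0.5, -0.5, -0.5, -0.5, -0.5, -0.5, -0.5, -0.5], twist=[0.225, 0.225, 0.225, 0.225, 0.225, 0.225, 0.225, 0.225, 0.225, 0.225])

```text
t: 8.42
position: [0.6024, 0.1626, 0.0641]
tcp_rot: [180.0, 0.0, 93.9]
ft_force: [-0.2, 0.9, -1.0]
gripper_width: 0.0639
grip_force: 0.2
```

```bash
python3 - <<'E'
from h import *
look("w4")
E
```

```text
t 8.4167 TCP [0.6024 0.1626 0.0641] lane [-232.6   -7.6] head-lane 4.49 F [-0.2  0.9 -1. ]
  rim blob [ 230  300  183   55 3249] ((-228.68386840820312, -7.728641510009766), (21.666784286499023, 65.28453826904297), 3.439850330352783)
```

View pics/w4.png

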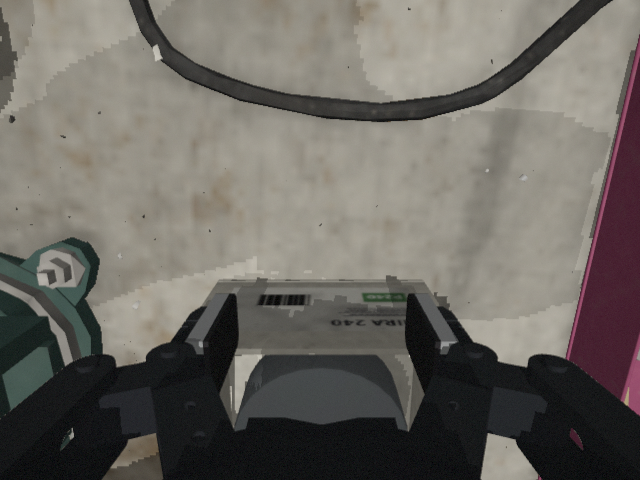

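The fingers now sit against the printed wall (rim at row 352), with the carton's base spanning columns 207–435, centred between them. Continuing the arc.

servo_tool([
  [-0.0025, 0.00034, 0],
  [-0.0025, 0.00034, 0],
  [-0.0025, 0.00034, 0],
  [-0.0025, 0.00034, 0],
  [-0.0025, 0.00034, 0],
  [-0.0025, 0.00034, 0],
  [-0.0025, 0.00034, 0],
  [-0.0025, 0.00034, 0],
  [-0.0025, 0.00034, 0],
  [-0.0025, 0.00034, 0],
], claw=[-0.5, -0.5, -0.5, -0.5, -0.5, -0.5, -0.5, -0.5, -0.5, -0.5], twist=[0.225, 0.225, 0.225, 0.225, 0.225, 0.225, 0.225, 0.225, 0.225, 0.225])

```text
t: 9.3
position: [0.6071, 0.1379, 0.0641]
tcp_rot: [180.0, 0.0, 91.7]
ft_force: [-0.5, 1.4, -0.2]
gripper_width: 0.0641
grip_force: 0.3
```

servo_tool([
  [-0.0025, 0.00034, 0],
  [-0.0025, 0.00034, 0],
  [-0.0025, 0.00034, 0],
  [-0.0025, 0.00034, 0],
  [-0.0025, 0.00034, 0],
  [-0.0025, 0.00034, 0],
  [-0.0025, 0.00034, 0],
  [-0.0025, 0.00034, 0],
  [-0.0025, 0.00034, 0],
  [-0.0025, 0.00034, 0],
], claw=[-0.5, -0.5, -0.5, -0.5, -0.5, -0.5, -0.5, -0.5, -0.5, -0.5], twist=[0.225, 0.225, 0.225, 0.225, 0.225, 0.225, 0.225, 0.225, 0.225, 0.225])

```text
t: 10.13
position: [0.6108, 0.1129, 0.0641]
tcp_rot: [180.0, 0.0, 89.4]
ft_force: [1.3, 0.4, 1.1]
gripper_width: 0.0643
grip_force: 0.3
```

```bash
python3 - <<'E'
from h import *
p,W,L=look("w5")
z=W[...,2]*1000
# printed wall points: per-height band, extreme lateral positions
for lo,hi in((8,20),(20,35)):
    m=(z>lo)&(z<hi)&(L[...,0]>-210)&(L[...,0]<-130)&(abs(L[...,1])<80)
    q=L[m];print("wall",lo,len(q),np.percentile(q[:,1],[.5,99.5]).round(1),"x",np.median(q[:,0]).round(1),np.polyfit(q[:,1],q[:,0],1).round(4))
ps,d=manip.get_image("scene");cv2.imwrite("pics/s5.png",ps[:,:,::-1])
Ls=cloud(d,manip.calibration("scene"));z=Ls[...,2]*1000;Q=lane(Ls,LO,LY)*1000
for lo,hi in((64,78),(85,150)):
    m=(z>lo)&(z<hi)&(Q[...,0]>-200)&(Q[...,0]<40)&(abs(Q[...,1])<90)
    q=Q[m];print("scene",lo,len(q),cv2.minAreaRect(q.astype(np.float32)),np.percentile(q,[1,99],axis=0).round(1).tolist())
cv2.imwrite("pics/s5c.png",cv2.resize(ps[140:320,190:450,::-1],None,fx=3,fy=3))
E
```

```text
t 10.1333 TCP [0.6108 0.1129 0.0641] lane [-182.9    1.2] head-lane -0.01 F [1.3 0.4 1.1]
  rim blob [ 231  306  182   49 3085] ((-178.4787139892578, 0.5561904907226562), (18.776243209838867, 65.2804183959961), 0.06822339445352554)
wall 8 2045 [-54.9  55.4] x -172.4 [ 2.300000e-03 -1.682859e+02]
wall 20 3912 [-54.9  55. ] x -172.3 [-2.000000e-04 -1.587236e+02]
scene 64 341 ((-103.48623657226562, 0.32649993896484375), (117.27995300292969, 173.8139190673828), 88.89537048339844) [[-187.3, -57.4], [-17.6, 55.7]]
scene 85 940 ((-113.22087097167969, -0.9413528442382812), (133.6810760498047, 172.59591674804688), 89.25348663330078) [[-194.9, -64.7], [-28.0, 63.1]]
```

View pics/s5c.png

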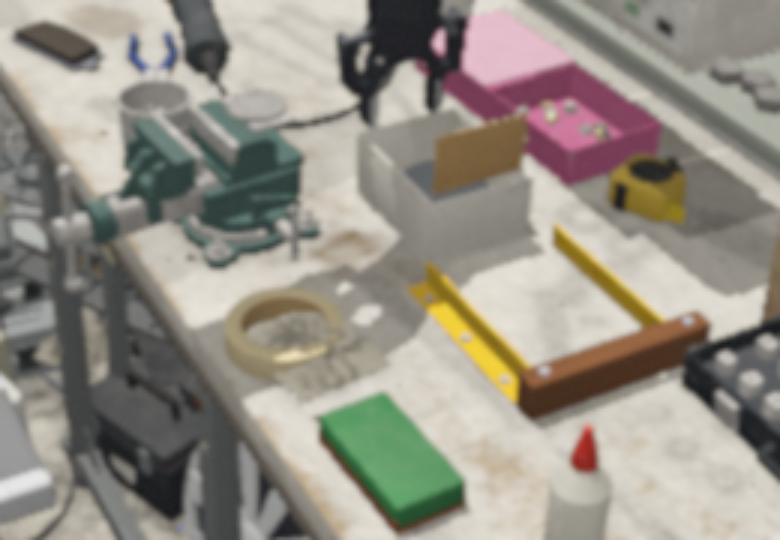

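The scene crop shows the carton square and in line just before the mouth. Measured, its wall spans ±55 mm about the lane axis, with 202 mm to go. Now pushing straight.

servo_tool([
  [-0.003, 0, 0],
  [-0.003, 0, 0],
  [-0.003, 0, 0],
  [-0.003, 0, 0],
  [-0.003, 0, 0],
  [-0.003, 0, 0],
  [-0.003, 0, 0],
  [-0.003, 0, 0],
  [-0.003, 0, 0],
  [-0.003, 0, 0],
], claw=[-0.5, -0.5, -0.5, -0.5, -0.5, -0.5, -0.5, -0.5, -0.5, -0.5], twist=[0, 0, 0, 0, 0, 0, 0, 0, 0, 0])

```text
t: 11.07
position: [0.6105, 0.0828, 0.0641]
tcp_rot: [180.0, 0.0, 89.5]
ft_force: [0.1, 1.3, -1.3]
gripper_width: 0.0643
grip_force: 0.2
```

servo_tool([
  [-0.003, 0, 0],
  [-0.003, 0, 0],
  [-0.003, 0, 0],
  [-0.003, 0, 0],
  [-0.003, 0, 0],
  [-0.003, 0, 0],
  [-0.003, 0, 0],
  [-0.003, 0, 0],
  [-0.003, 0, 0],
  [-0.003, 0, 0],
], claw=[-0.5, -0.5, -0.5, -0.5, -0.5, -0.5, -0.5, -0.5, -0.5, -0.5], twist=[0, 0, 0, 0, 0, 0, 0, 0, 0, 0])

```text
t: 11.9
position: [0.6102, 0.0529, 0.0641]
tcp_rot: [180.0, 0.0, 89.5]
ft_force: [0.3, -0.3, -0.5]
gripper_width: 0.0643
grip_force: 0.2
```

servo_tool([
  [-0.003, 0, 0],
  [-0.003, 0, 0],
  [-0.003, 0, 0],
  [-0.003, 0, 0],
  [-0.003, 0, 0],
  [-0.003, 0, 0],
  [-0.003, 0, 0],
  [-0.003, 0, 0],
  [-0.003, 0, 0],
  [-0.003, 0, 0],
], claw=[-0.5, -0.5, -0.5, -0.5, -0.5, -0.5, -0.5, -0.5, -0.5, -0.5], twist=[0, 0, 0, 0, 0, 0, 0, 0, 0, 0])

```text
t: 12.73
position: [0.6099, 0.0229, 0.0641]
tcp_rot: [180.0, 0.0, 89.5]
ft_force: [-0.0, 0.4, -0.4]
gripper_width: 0.0639
grip_force: 0.2
```

```bash
cat >> h.py <<'E'
def wall(tag):
    p,W,L=look(tag);z=W[...,2]*1000;s=manip.read_state();T=lane(np.array(s['position']),LO,LY)*1000
    m=(z>28)&(z<40)&(L[...,0]>T[0]+5)&(L[...,0]<T[0]+25)&(abs(L[...,1])<67)
    q=L[m];print("wall",len(q),np.percentile(q[:,1],[.5,99.5]).round(1),"x",np.median(q[:,0]).round(1))
    for a in(-1,1):
        k=q[q[:,1]*a>15];print("  side",a,np.median(k[:,0]).round(1))
E
python3 - <<'E'
from h import *
wall("w6")
E
```

```text
t 12.7333 TCP [0.6099 0.0229 0.0641] lane [-92.9   1.2] head-lane 0.01 F [-0.   0.4 -0.4]
  rim blob [ 231  306  182   50 3062] ((-88.56509399414062, 0.7101058959960938), (18.564117431640625, 65.07286834716797), 0.027956364676356316)
wall 1944 [-54.6  55.3] x -82.6
  side -1 -82.6
  side 1 -82.5
```

servo_tool([
  [-0.003, 0, 0],
  [-0.003, 0, 0],
  [-0.003, 0, 0],
  [-0.003, 0, 0],
  [-0.003, 0, 0],
  [-0.003, 0, 0],
  [-0.003, 0, 0],
  [-0.003, 0, 0],
  [-0.003, 0, 0],
  [-0.003, 0, 0],
], claw=[-0.5, -0.5, -0.5, -0.5, -0.5, -0.5, -0.5, -0.5, -0.5, -0.5], twist=[0, 0, 0, 0, 0, 0, 0, 0, 0, 0])

```text
t: 13.62
position: [0.6096, -0.0071, 0.0641]
tcp_rot: [180.0, 0.0, 89.5]
ft_force: [-0.1, -0.1, 0.8]
gripper_width: 0.0639
grip_force: 0.3
```

servo_tool([
  [-0.003, 0, 0],
  [-0.003, 0, 0],
  [-0.003, 0, 0],
  [-0.003, 0, 0],
  [-0.003, 0, 0],
  [-0.003, 0, 0],
  [-0.003, 0, 0],
  [-0.003, 0, 0],
  [-0.003, 0, 0],
  [-0.003, 0, 0],
], claw=[-0.5, -0.5, -0.5, -0.5, -0.5, -0.5, -0.5, -0.5, -0.5, -0.5], twist=[0, 0, 0, 0, 0, 0, 0, 0, 0, 0])

```text
t: 14.45
position: [0.6093, -0.0371, 0.0641]
tcp_rot: [180.0, 0.0, 89.5]
ft_force: [0.2, 0.5, 0.9]
gripper_width: 0.0643
grip_force: 0.4
```

servo_tool([
  [-0.003, 0, 0],
  [-0.003, 0, 0],
  [-0.003, 0, 0],
  [-0.003, 0, 0],
  [-0.003, 0, 0],
  [-0.003, 0, 0],
  [-0.003, 0, 0],
  [-0.003, 0, 0],
  [-0.003, 0, 0],
  [-0.003, 0, 0],
], claw=[-0.5, -0.5, -0.5, -0.5, -0.5, -0.5, -0.5, -0.5, -0.5, -0.5], twist=[0, 0, 0, 0, 0, 0, 0, 0, 0, 0])

```text
t: 15.28
position: [0.609, -0.0672, 0.0641]
tcp_rot: [180.0, 0.0, 89.5]
ft_force: [0.4, 0.6, 0.0]
gripper_width: 0.0646
grip_force: 0.4
```

```bash
python3 - <<'E'
from h import *
wall("w7")
E
```

```text
t 15.2833 TCP [ 0.609  -0.0672  0.0641] lane [-2.8  1.2] head-lane 0.01 F [0.4 0.6 0. ]
  rim blob [ 230  306  183   49 3073] ((1.5021491050720215, 0.7535686492919922), (18.53555679321289, 65.44316101074219), 0.04264884814620018)
wall 1932 [-54.8  55.4] x 7.4
  side -1 7.4
  side 1 7.4
```

View pics/w7.png

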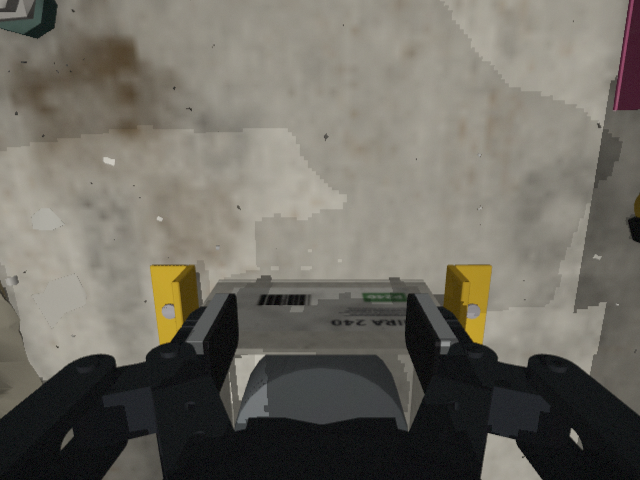

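The rails show evenly on both sides of the carton (inner faces near columns 197 and 447), with about 22 mm left. I'll slow down and feel for the stop.

servo_tool([
  [-0.003, 0, 0],
  [-0.003, 0, 0],
  [-0.003, 0, 0],
  [-0.002, 0, 0],
  [-0.002, 0, 0],
  [-0.002, 0, 0],
  [-0.001, 0, 0],
  [-0.001, 0, 0],
], claw=[-0.5, -0.5, -0.5, -0.5, -0.5, -0.5, -0.5, -0.5], twist=[0, 0, 0, 0, 0, 0, 0, 0])

```text
t: 16.0
position: [0.6089, -0.084, 0.0641]
tcp_rot: [180.0, -0.0, 89.5]
ft_force: [-0.0, 1.3, 0.2]
gripper_width: 0.064
grip_force: 0.2
```

servo_tool([
  [-0.001, 0, 0],
  [-0.001, 0, 0],
  [-0.001, 0, 0],
], claw=[-0.5, -0.5, -0.5], twist=[0, 0, 0])

```text
t: 16.25
position: [0.6089, -0.0868, 0.0641]
tcp_rot: [180.0, -0.0, 89.5]
ft_force: [0.8, 0.5, 0.1]
gripper_width: 0.0642
grip_force: 0.2
```

```bash
python3 - <<'E'
from h import *
wall("w8")
E
```

```text
t 16.25 TCP [ 0.6089 -0.0868  0.0641] lane [16.8  1.2] head-lane 0.02 F [0.8 0.5 0.1]
  rim blob [ 230  306  183   49 3069] ((21.264368057250977, 0.6315345764160156), (65.18720245361328, 18.68868637084961), 89.86735534667969)
wall 1938 [-54.7  55.1] x 27.1
  side -1 27.1
  side 1 27.1
```

Not at the stop yet, so I'll creep on while watching the force.

servo_tool([
  [-0.001, 0, 0],
  [-0.001, 0, 0],
  [0, 0, 0],
], claw=[-0.5, -0.5, -0.5], twist=[0, 0, 0])

```text
t: 16.55
position: [0.6088, -0.0891, 0.0641]
tcp_rot: [180.0, 0.0, 89.5]
ft_force: [0.1, 0.8, -1.2]
gripper_width: 0.0642
grip_force: 0.0
```

servo_tool([
  [-0.001, 0, 0],
  [0, 0, 0],
  [0, 0, 0],
], claw=[-0.5, -0.5, -0.5], twist=[0, 0, 0])

```text
t: 16.8
position: [0.6088, -0.0893, 0.0641]
tcp_rot: [-180.0, -0.0, 89.5]
ft_force: [-0.5, 3.7, 0.6]
gripper_width: 0.0643
grip_force: 1.4
```

servo_tool([
  [-0.001, 0, 0],
  [0, 0, 0],
  [0, 0, 0],
], claw=[-0.5, -0.5, -0.5], twist=[0, 0, 0])

```text
t: 17.05
position: [0.6088, -0.0894, 0.0641]
tcp_rot: [-180.0, -0.1, 89.5]
ft_force: [0.9, 6.0, 1.1]
gripper_width: 0.0638
grip_force: 2.9
```

The carton has stopped moving and the force has risen to 6 N, so it is against the stop. Backing straight off, then up.

servo_tool([
  [0.001, 0, 0],
  [0.001, 0, 0],
  [0.002, 0, 0],
  [0.006, 0, 0],
  [0.01, 0, 0],
  [0.015, 0, 0],
  [0.02, 0, 0],
  [0.02, 0, 0],
  [0.015, 0, 0],
  [0.01, 0, 0],
], claw=[-0.5, -0.5, -0.5, -0.5, -0.5, -0.5, -0.5, -0.5, -0.5, -0.5], twist=[0, 0, 0, 0, 0, 0, 0, 0, 0, 0])

```text
t: 17.88
position: [0.6097, 0.0122, 0.064]
tcp_rot: [-180.0, -0.1, 89.6]
ft_force: [0.4, 0.1, -0.4]
gripper_width: 0.0643
grip_force: 0.0
```

servo_tool([
  [0, 0, -0.02],
  [0, 0, -0.03],
  [0, 0, -0.03],
  [0, 0, -0.03],
  [0, 0, -0.03],
  [0, 0, -0.03],
  [0, 0, -0.03],
  [0, 0, 0],
  [0, 0, 0],
  [0, 0, 0],
], claw=[-0.5, -0.5, -0.5, -0.5, -0.5, -0.5, -0.5, -0.5, -0.5, -0.5], twist=[0, 0, 0, 0, 0, 0, 0, 0, 0, 0])

```text
t: 18.72
position: [0.6093, 0.0095, 0.2636]
tcp_rot: [-180.0, -0.0, 89.5]
ft_force: [0.8, 1.2, 0.3]
gripper_width: 0.0645
grip_force: 0.0
```

```bash
python3 - <<'E'
from h import *
p,W,L=look("w9");z=W[...,2]*1000
m=(z>64)&(z<76)&(L[...,0]>0)&(L[...,0]<200)&(abs(L[...,1])<85)
print("rim",m.sum(),cv2.minAreaRect(L[m].astype(np.float32)))
ps,d=manip.get_image("scene")
a=cv2.resize(ps[140:320,190:450],(520,360));b=cv2.resize(p,(480,360))[:,100:380]
cv2.imwrite("pics/end.png",np.hstack([a,b])[:,:,::-1])
E
```

```text
t 18.7167 TCP [0.6093 0.0095 0.2636] lane [-79.5   0.7] head-lane 0.02 F [0.8 1.2 0.3]
  rim blob [ 262  322  120   88 1328] ((74.47700500488281, 0.20737838745117188), (91.4054946899414, 112.50103759765625), 0.10966292023658752)
rim 1391 ((81.36750793457031, 0.22051620483398438), (105.18998718261719, 112.49861145019531), 0.10761556774377823)
```

View pics/end.png

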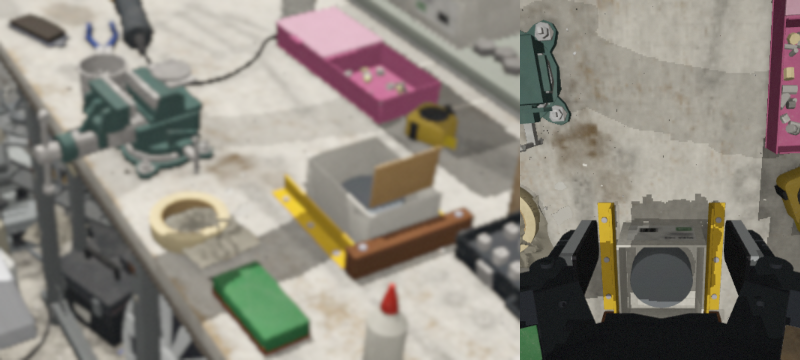

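The carton sits centred in the lane (left panel about (375,190), right panel about (660,265)) against the stop, clear of both rails. Its rear wall reads about 29 mm against 30 mm nominal, and the arm is clear.

```bash
python3 -c "
from rig import manip
print(manip.sign_off())"
```

```text
the job is handed in; nothing more can be done
None
```

The carton is up against the stop, centred in the lane to within about 1 mm and clear of both rails; the arm was backed off touching nothing, and the job was handed in at about 19 s.

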